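# Shut the food tub and slide it home under the spice shelf

### The job

The lid of the food tub is only resting on the rim, so the tub is too tall to go under the low wooden spice shelf. With your fingertips, and without grasping or lifting anything, press the lid fully down while the tub is still out in front, then push the tub along the table in under the shelf, between its side boards, until its long side sits square against the rail at the back. Leave the jars, the tin and the salt shaker standing where they are, and back off.

Things in the scene. Friction and masses are not known exactly. Their poses are not given: they have to be found in the camera images.
- food_tub: Clear food tub, blue lid, 0.18 to 0.35 kg. Origin: centre of underside, z up. Walls 114 (x) by 186 (y) by 58 mm high; the lid overhangs to 120 x 189 mm and its edge meets the rail. Long sides face +-x, short ends +-y; corners round, the flat of an end is 58 mm wide. Starts clear in front of the shelf (robot's side), up to 0.09 m off its middle, turned up to 0.25 rad from it.
- food_tub_lid (a joint): Height of the lid above shut, m: 0 = fully down (lid top 62 mm above the table); starts 0.005 to 0.0075, resting on the rim (top 67 to 70 mm). It moves straight up and down with about 3 N of friction and stays where it is left; a press of 5 to 10 N near the middle of the lid shuts it.
- spice_shelf: Low slatted light-wood shelf, stands fast on the table, 110 mm deep, 237 mm wide, top 65 to 77 mm above the table. Origin: centre of its footprint; +x runs from its open front (facing the robot within 0.15 rad) to its back, y left, z up. Side boards 10 mm thick, inner faces at y = +-108.5 mm, front edges at x = -55 mm. A dowel runs behind the jars, 103 mm up.
- shelf_stop (a point): Middle of the front face of the stop rail under the back of the shelf, 45 mm above the table, at x = +43 mm in the shelf's frame, same axes. The rail spans the bay, 25 to 65 mm high. The tub is home when its lid edge touches it: tub origin 60 mm before this point; its front then stands 22 mm proud of the shelf's front edge.
- jar_a: Spice jar, 41 mm in diameter, 105 mm tall, standing on the shelf top near its back. Origin: centre of its underside. Leave it.
- jar_b: A second spice jar of the same size on the shelf top. Origin: centre of its underside. Leave it.
- tin: Short food tin, 75 mm in diameter, 58 mm tall, on the table beside the shelf. Origin: centre of its underside. Leave it.
- shaker: Salt shaker, 44 mm in diameter, 90 mm tall, on the table at the other side of the shelf. Origin: centre of its underside. Leave it.
Things that resemble listed ones, but are neither listed nor needed, are in the scene too. What is shaped like the jar_a but orange is not meant.

How it is judged (in metres and radians):
On the way:
1. the lid is pressed fully down while the tub is still out in front of the shelf (value of joint food_tub_lid below 0.0015 m and x of food_tub in the frame of spice_shelf below -0.1 m), for 0.2 s.
At the end, for the whole second after the job is handed in: Lid down to within 1.5 mm; tub flat on the table under the shelf, at rest, its long side within 6 mm of the back rail (origin beyond x = -23 mm in the shelf frame) and square to it within 0.06 rad; jars, tin and shaker upright within 20 mm of where they stood (value of joint food_tub_lid below 0.0015 m and x of food_tub in the frame of spice_shelf above -0.023 m and y of food_tub in the frame of spice_shelf between -0.02 and 0.02 m and angle between the x axis of food_tub and the x axis of spice_shelf, either way round below 0.06 rad and height (world z) of food_tub below 0.004 m and angle between food_tub's own z axis and vertical below 0.05 rad and linear speed of food_tub below 0.01 m/s and angle between each of jar_a, jar_b, tin, shaker's own z axis and vertical below 0.1 rad and distance of each of jar_a, jar_b, tin, shaker from where it was at the start of the episode below 0.02 m); the robot touches nothing.
It fails at once if the tub is lifted or tipped instead of pushed (height (world z) of food_tub above 0.012 m or angle between food_tub's own z axis and vertical above 0.12 rad).
It fails at once if the lid is pulled up (value of joint food_tub_lid above 0.012 m).
It fails at once if a jar, the tin or the shaker is shoved or knocked (distance of any of jar_a, jar_b, tin, shaker from where it was at the start of the episode above 0.03 m).
It also fails if it takes over 54 s, if anything falls off the work surface, if the arm or the gripper's body presses on something with over 40 N, if the wrist force passes 120 N, or if a joint passes its speed limit or range.

### The arm

A 6-joint arm with a two-finger parallel gripper is mounted at the origin on a cart in front of the work surface, level with it; the furniture and walls round the work are solid. World frame = base frame: x ahead of the robot, y to its left, z up, the work surface at z = 0. Lengths are in mm, angles in degrees, forces in N, time in s.
With the tool pointing down it reaches from about 300 to 850 mm from the base axis. Payload 4.2 kg.
Tool frame: the origin (TCP) lies at the very end of the fingers, on their centre line; the grasp point (between the pads) lies 19 mm behind it; z points along the fingers, y is the line along which they close (so a half turn about z gives the same grasp; the last joint's range is limited). The gripper opens to 91 mm and grips with 3 to 60 N. Pads are 32 mm wide; open, the fingers measure 118 mm over their backs; the gripper's body (76 mm by 178 mm) begins 60 mm behind the grasp point.
Start: joints at [75.229, 18.312, 89.639, -0, 72.044, -1.146], TCP at [135.451, 558.835, 213.976] pointing down, gripper open.
Joint ranges: [-177.97, 177.97], [-48.28, 115.42], [12.27, 149.76], [-77.06, 257.06], [2.81, 150.46], [-146.56, 146.56]. Speed limits (degrees/s): [147.25, 147.25, 180, 180, 180, 180].

### API

Orientations are given as [roll, pitch, yaw] about the fixed x, y, z axes, in that order (R = Rz(yaw) Ry(pitch) Rx(roll)).
In Python, from workcell import env, eyes gives the robot as it stands.
- The arm moves only by the tool send_rows, never from a script. Its argument "targets" is text: rows parted by semicolons, each of 7 numbers parted by spaces: the shift along the tool's x, y, z in m, then the turn, a rotation vector about the tool's x, y, z in degrees, then the opening in per cent of the stroke, from 0 (shut) to 100 (fully open). A call has 1 to 12 rows; each row is the pose to reach, as a shift and turn from the pose commanded when the call began, along the tool's axes at that moment; what a row does not reach only later rows make up. A row lasts 1/12 s, in which the tool goes at most 41.7 mm and 7.16 degrees, less where a joint would pass 70% of its speed; a pose out of reach is approached as far as the arm can. A call with a gripper value outside its range is refused whole. The fingers move at their own pace and stop on an object; "grip_force" is the grip in N (left out, the last holds). Time passes only in rows, so rows that repeat a pose let the fingers close. It gives the time, the measured TCP pose, the force, the opening and the grip force at its end, in the units of the state.
- env.state(): the state, without advancing time (a new reading comes with each control period).
- eyes.grab_frame(name): name is "side" or "top" or "wrist"; returns a dict with "image" (400x640x3 uint8, blue, green, red), "fovy" (degrees; the focal length in pixels is half the picture's height over the tangent of half this angle, whatever the lens; pixels are square), "cx", "cy" (the principal point, pixels), "eye" and "attitude" of the camera in the world. Camera axes: x right, y up, looking along -z (the intrinsics and any distortion apply to the point x, -y, -z); pixel columns grow to the right and rows downward; lengths in mm; the calibration is good to about 2 mm. A picture is of the moment at which its call begins. There is no depth.
- env.job_done(): hands the job in; it is judged then, once.
The state is a dict: "time_s": time; "qpos": joint angles; "qvel": joint speeds; "effort": joint torques, N m; "ee_pos": TCP position; "ee_rot": TCP orientation; "force": force on the tool from outside, world axes, zero at the start; "torque": the same for the moment, N m; "gripper_width": finger opening in mm; "gripper_force": force on a finger pad.
Only numpy, scipy, OpenCV 4.12 (cv2) and the standard library are available. Lean on these libraries where they do the work, as an engineer would, in place of code of your own. Each camera call takes 0.05 s, during which the arm holds its last target. There are 200 camera calls.

## Working session

There is one attempt and no reset: what is moved stays moved. The work goes in short steps, Python scripts to look and compute and a tool call to move; the robot and the scene stay as the last step left them, time stands still between calls to the robot, and variables do not carry over. Pictures are saved under pics/ and viewed, at most 10 in all, crops included, and the job is handed in when it is done.

Besides the shell and the picture viewer there is one more tool, called by a JSON object that holds its "op" and its "data". send_rows: Moves the arm, as the interface text tells. Its arguments: {"type":"object","properties":{"targets":{"type":"string"},"grip_force":{"type":"number"}},"required":["targets"]}

```bash
mkdir -p pics; ls; cat > h.py <<'E'
import numpy as np,cv2
from workcell import env,eyes
def grab(n):
    f=eyes.grab_frame(n); return f
E
python3 - <<'E'
from h import *
ims=[]
for n in("side","top","wrist"):
    f=grab(n); cv2.imwrite(f"pics/{n}0.png",f["image"]); print(n,{k:v for k,v in f.items() if k!="image"})
print(env.state())
E
```

```text
pics
side {'fovy': 42.02497213547259, 'cx': 318.826610853488, 'cy': 195.688177734552, 'eye': array([ 331.04635129, -931.7878848 ,  969.83230193]), 'attitude': array([ 49.2974272 ,  -1.07935968, -16.72517375])}
top {'fovy': 43.502921152387074, 'cx': 316.1010768494338, 'cy': 194.0008515956245, 'eye': array([ 486.56667039,   36.47619739, 1331.87494419]), 'attitude': array([ 6.63572883e+00,  4.70563753e-02, -9.16465965e+01])}
wrist {'fovy': 67.89542026037718, 'cx': 321.26012136871975, 'cy': 201.9358395045281, 'eye': array([ 57.24673143, 577.21877434, 383.22451833]), 'attitude': array([-16.74024867,   0.09808683,  76.40704146])}
{'time_s': 0.15, 'qpos': array([ 7.52313666e+01,  1.83436762e+01,  8.96889736e+01,  8.11959804e-04,
        7.20433010e+01, -1.14447522e+00]), 'qvel': array([ 0.02784172, -0.21720654, -0.16765144,  0.03666021,  0.05306529,
        0.07373781]), 'effort': array([-1.28050509e-03, -4.12772548e+01, -2.32152110e+01,  7.26076635e-02,
        4.33995668e-02, -1.17853187e-04]), 'ee_pos': array([135.33019542, 558.47254697, 213.31823537]), 'ee_rot': array([-1.79924080e+02, -2.28892814e-03,  1.66375589e+02]), 'force': array([-0.72762579,  0.50640978,  0.03102011]), 'torque': array([0.01526299, 0.00752773, 0.03748407]), 'gripper_force': 0.0, 'gripper_width': 91.20069500968575}
```

View pics/top0.png

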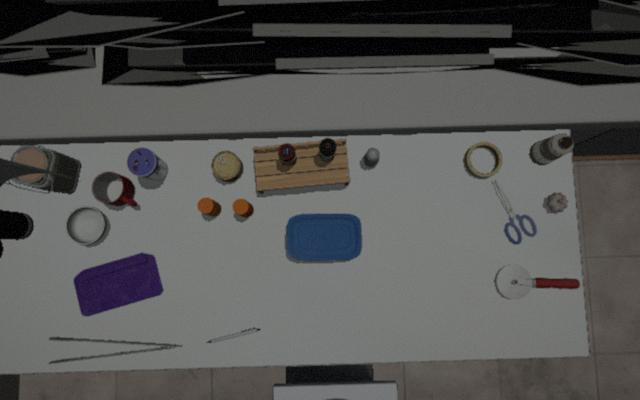

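View pics/side0.png

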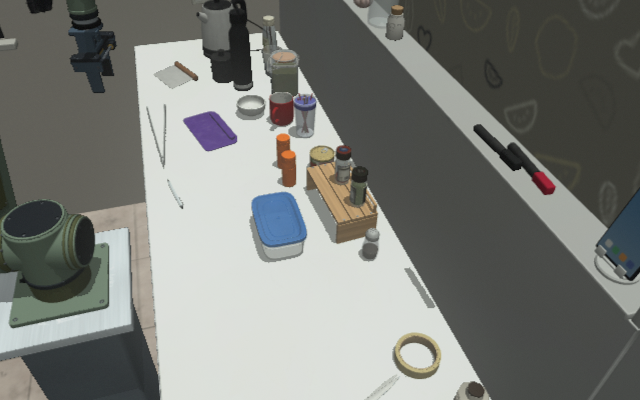

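The top view shows the blue-lidded tub at (323,238) and the wood shelf at (301,166), with jars on it at (287,153) and (327,149). The tin is at (227,166) and the shaker at (371,157). Two orange look-alike jars stand at (208,207) and (242,208). The side view agrees, with the tub at (279,222) and the shelf at (341,198).

What could be taken for the tub: the blue lid at (323,238) or the purple flat pouch at (118,284). The blue lid on a clear box matches the description, so I choose that and check it in a crop.

```bash
cat >> h.py <<'E'
from scipy.spatial.transform import Rotation as R
def cam(f):
    return R.from_euler('xyz',f["attitude"],degrees=True).as_matrix(), np.array(f["eye"]), 200/np.tan(np.radians(f["fovy"]/2))
def rays(f,uv):
    M,e,F=cam(f); uv=np.asarray(uv,float).reshape(-1,2)
    d=np.c_[(uv[:,0]-f["cx"])/F,-(uv[:,1]-f["cy"])/F,-np.ones(len(uv))]@M.T
    return e,d
def onplane(f,uv,z):
    e,d=rays(f,uv); return e+d*((z-e[2])/d[:,2])[:,None]
def proj(f,P):
    M,e,F=cam(f); c=(np.atleast_2d(P)-e)@M
    return np.c_[f["cx"]+F*c[:,0]/-c[:,2], f["cy"]-F*c[:,1]/-c[:,2]]
def tri(fs,uvs):
    A=np.zeros((3,3));b=np.zeros(3)
    for f,uv in zip(fs,uvs):
        e,d=rays(f,uv);d=d[0]/np.linalg.norm(d[0]);Q=np.eye(3)-np.outer(d,d);A+=Q;b+=Q@e
    return np.linalg.solve(A,b)
def mask(im,lo,hi):
    m=cv2.inRange(cv2.cvtColor(im,cv2.COLOR_BGR2HSV),np.array(lo),np.array(hi))
    return m
def blobs(m,n=1):
    c,_=cv2.findContours(m,cv2.RETR_EXTERNAL,cv2.CHAIN_APPROX_NONE)
    return sorted(c,key=cv2.contourArea)[::-1][:n]
BLUE=((98,120,40),(114,255,255)); WOOD=((8,60,60),(22,190,255))
def rect(f,c,z):
    p=onplane(f,c.reshape(-1,2)+0.0,z)[:,:2].astype(np.float32); return cv2.minAreaRect(p)
E
python3 - <<'E'
from h import *
f,s=grab("top"),grab("side")
for im,uv in((f["image"],(323,238)),(f["image"],(270,175)),(s["image"],(279,218))): print(cv2.cvtColor(im,cv2.COLOR_BGR2HSV)[uv[1],uv[0]])
ct=blobs(mask(f["image"],*BLUE))[0]; cs=blobs(mask(s["image"],*BLUE))[0]
g=lambda c:(lambda m:(m['m10']/m['m00'],m['m01']/m['m00']))(cv2.moments(c))
print("lid",g(ct),g(cs),cv2.boundingRect(ct),cv2.boundingRect(cs)); print(tri((f,s),(g(ct),g(cs))))
print(rect(f,ct,68))
w=blobs(mask(f["image"],*WOOD),4)
for c in w: print(cv2.contourArea(c),g(c),rect(f,c,71))
cr=np.hstack([cv2.resize(f["image"][130:270,190:390],(400,280)),cv2.resize(s["image"][130:270,230:430],(400,280))])
cr=cv2.convertScaleAbs(cr,alpha=1.5); cv2.imwrite("pics/crop1.png",cr)
E
```

```text
[106 152  89]
[21 73 70]
[106 140 167]
lid (323.9378366731308, 236.63493859082095) (278.1760778635778, 218.49839124839124) (287, 214, 74, 47) (252, 193, 54, 52)
[525.71131701  16.54406204  62.16919413]
((524.5830078125, 17.736190795898438), (183.84527587890625, 115.2448501586914), 88.3498306274414)
3065.0 (299.5343665035345, 167.40103317020117) ((710.2872314453125, 69.66146850585938), (112.44795227050781, 237.03530883789062), 3.8727970123291016)
385.5 (31.318633808906178, 158.16169476869865) ((748.9209594726562, 757.0432739257812), (79.87340545654297, 43.335453033447266), 74.35919189453125)
150.5 (604.9922480620155, 157.30675526024362) ((705.7738037109375, -709.2910766601562), (11.439176559448242, 169.34951782226562), 0.1033267006278038)
100.0 (30.15, 176.655) ((697.411865234375, 760.1475219726562), (17.51443862915039, 58.253936767578125), 8.01653003692627)
```

View pics/crop1.png

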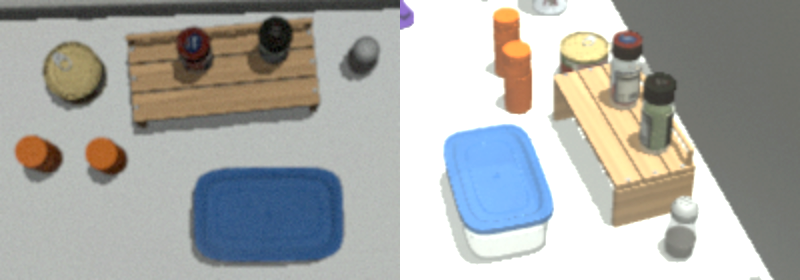

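The crop confirms it: the blue lid sits on a clear tub, loose on the rim. The shelf carries two jars, with the tin and orange jars on its left and the shaker on its right. Next I move the wrist camera above the tub for a closer measurement.

```bash
cat >> h.py <<'E'
def rel(x,y,z,yaw,base=None):
    s=env.state(); p=np.array(s["ee_pos"]); M=R.from_euler('xyz',s["ee_rot"],degrees=True)
    if base is not None: p=np.array(base[:3]);M=R.from_euler('xyz',[180,0,base[3]],degrees=True)
    T=R.from_euler('xyz',[180,0,yaw],degrees=True)
    print("shift m",np.round(M.inv().apply(np.array([x,y,z])-p)/1000,4),"rotvec",np.round((M.inv()*T).as_rotvec(degrees=True),2))
E
python3 -c "
from h import *
rel(440,30,260,184)"
```

```text
shift m [-0.4206 -0.442  -0.0461] rotvec [-4.000e-02 -1.000e-02 -1.762e+01]
```

{"op": "send_rows", "data": {"targets": "-0.42 -0.44 -0.046 0 0 -17.6 0;-0.42 -0.44 -0.046 0 0 -17.6 0;-0.42 -0.44 -0.046 0 0 -17.6 0;-0.42 -0.44 -0.046 0 0 -17.6 0;-0.42 -0.44 -0.046 0 0 -17.6 0;-0.42 -0.44 -0.046 0 0 -17.6 0;-0.42 -0.44 -0.046 0 0 -17.6 0;-0.42 -0.44 -0.046 0 0 -17.6 0;-0.42 -0.44 -0.046 0 0 -17.6 0;-0.42 -0.44 -0.046 0 0 -17.6 0;-0.42 -0.44 -0.046 0 0 -17.6 0;-0.42 -0.44 -0.046 0 0 -17.6 0"}}

```text
time_s: 1.25
ee_pos: [385.4, 125.5, 252.0]
ee_rot: [180.0, 0.0, -176.0]
force: [1.2, 0.9, -0.6]
gripper_width: 14.2
gripper_force: 0.0
```

{"op": "send_rows", "data": {"targets": "0 0 0 0 0 0 0;0 0 0 0 0 0 0;0 0 0 0 0 0 0;0 0 0 0 0 0 0;0 0 0 0 0 0 0;0 0 0 0 0 0 0"}}

```text
time_s: 1.75
ee_pos: [384.3, 128.7, 251.5]
ee_rot: [180.0, -0.0, -175.9]
force: [-0.3, -0.5, -0.6]
gripper_width: 0.3
gripper_force: 0.0
```

```bash
python3 -c "
from h import *
rel(460,35,260,184)"
```

```text
shift m [-0.0687 -0.0989 -0.0085] rotvec [ 0.01 -0.01  0.14]
```

{"op": "send_rows", "data": {"targets": "-0.068 -0.099 -0.008 0 0 0 0;-0.068 -0.099 -0.008 0 0 0 0;-0.068 -0.099 -0.008 0 0 0 0;-0.068 -0.099 -0.008 0 0 0 0;-0.068 -0.099 -0.008 0 0 0 0;-0.068 -0.099 -0.008 0 0 0 0;-0.068 -0.099 -0.008 0 0 0 0"}}

```text
time_s: 2.33
ee_pos: [458.8, 34.6, 259.5]
ee_rot: [180.0, -0.0, -175.9]
force: [-0.2, 0.0, -0.4]
gripper_width: 0.4
gripper_force: 0.0
```

```bash
python3 - <<'E'
from h import *
f=grab("wrist"); np.save("w1.npy",f,allow_pickle=True)
c=blobs(mask(f["image"],*BLUE))[0]
for z in(65,68): print(z,rect(f,c,z))
for c in blobs(mask(f["image"],*WOOD),3):print(cv2.contourArea(c),cv2.boundingRect(c),rect(f,c,71))
cv2.imwrite("pics/w1.png",cv2.convertScaleAbs(f["image"],alpha=1.5)); print(f["eye"],env.state()["ee_pos"])
E
```

```text
65 ((526.6658325195312, 15.952056884765625), (186.35726928710938, 116.34757232666016), 88.9932861328125)
68 ((525.4476318359375, 16.051002502441406), (184.8235626220703, 115.39006042480469), 88.9932861328125)
671.5 (434, 333, 48, 20) ((686.6094360351562, 252.69390869140625), (33.95811462402344, 70.34818267822266), 4.08420467376709)
103.0 (331, 274, 4, 45) ((621.988525390625, 61.41981506347656), (70.72264099121094, 4.247430801391602), 4.6545939445495605)
99.5 (309, 273, 4, 46) ((623.4130249023438, 30.81687355041504), (72.24887084960938, 4.26630163192749), 3.4356279373168945)
[378.62768536  27.97694756 429.52928436] [458.77492734  34.65337015 259.56125374]
```

View pics/w1.png

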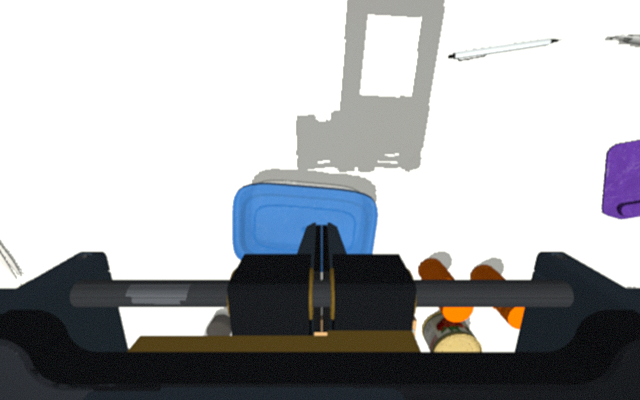

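The wrist view shows the tub lid clearly at about (305,220). The gripper hides most of the shelf at (275,343), with the orange jars at (445,290) and (500,295) and the tin at (452,335). The tub estimate agrees with the top view: centre (525,16), yaw about -1°. Next is the press.

```bash
python3 -c "
from h import *
rel(525,16,80,184)"
```

```text
shift m [-0.0648 -0.0234  0.1795] rotvec [ 0.02 -0.03  0.1 ]
```

{"op": "send_rows", "data": {"targets": "-0.065 -0.023 0.10 0 0 0 0;-0.065 -0.023 0.179 0 0 0 0;-0.065 -0.023 0.179 0 0 0 0;-0.065 -0.023 0.179 0 0 0 0;-0.065 -0.023 0.179 0 0 0 0;-0.065 -0.023 0.179 0 0 0 0;-0.065 -0.023 0.179 0 0 0 0;-0.065 -0.023 0.179 0 0 0 0;-0.065 -0.023 0.179 0 0 0 0"}}

```text
time_s: 3.13
ee_pos: [527.1, 15.6, 83.0]
ee_rot: [-180.0, 0.2, -176.0]
force: [-0.2, -0.3, 0.4]
gripper_width: 0.8
gripper_force: 0.0
```

{"op": "send_rows", "data": {"targets": "0 0 0.004 0 0 0 0;0 0 0.007 0 0 0 0;0 0 0.009 0 0 0 0;0 0 0.011 0 0 0 0;0 0 0.013 0 0 0 0;0 0 0.014 0 0 0 0;0 0 0.015 0 0 0 0;0 0 0.016 0 0 0 0;0 0 0.017 0 0 0 0;0 0 0.017 0 0 0 0;0 0 0.017 0 0 0 0"}}

```text
time_s: 4.05
ee_pos: [526.0, 15.0, 63.4]
ee_rot: [180.0, -0.0, -176.0]
force: [-0.3, -0.0, 0.5]
gripper_width: 0.5
gripper_force: 0.5
```

{"op": "send_rows", "data": {"targets": "0 0 0.001 0 0 0 0;0 0 0.001 0 0 0 0;0 0 0.002 0 0 0 0;0 0 0.002 0 0 0 0;0 0 0.003 0 0 0 0;0 0 0.003 0 0 0 0;0 0 0.003 0 0 0 0"}}

```text
time_s: 4.63
ee_pos: [526.1, 15.0, 62.2]
ee_rot: [-180.0, 0.0, -176.0]
force: [-3.9, -0.4, 14.0]
gripper_width: 0.5
gripper_force: 6.7
```

Lid is shut: 14 N at z = 62.2 mm. Next is the lateral push on the tub's -y end.

```bash
python3 -c "
from h import *
rel(534,-122,140,93.9)"
```

```text
shift m [ 0.0016 -0.1372 -0.0778] rotvec [3.000e-02 3.000e-02 9.007e+01]
```

{"op": "send_rows", "data": {"targets": "0 0 -0.04 0 0 0 0;0.002 -0.04 -0.078 0 0 7 21;0.002 -0.08 -0.078 0 0 14 21;0.002 -0.12 -0.078 0 0 21 21;0.002 -0.137 -0.078 0 0 28 21;0.002 -0.137 -0.078 0 0 35 21;0.002 -0.137 -0.078 0 0 42 21;0.002 -0.137 -0.078 0 0 49 21;0.002 -0.137 -0.078 0 0 56 21;0.002 -0.137 -0.078 0 0 63 21;0.002 -0.137 -0.078 0 0 70 21;0.002 -0.137 -0.078 0 0 77 21"}}

```text
time_s: 5.63
ee_pos: [533.5, -121.9, 138.2]
ee_rot: [-180.0, -0.0, 106.6]
force: [-0.4, 0.1, 0.1]
gripper_width: 19.1
gripper_force: 0.0
```

{"op": "send_rows", "data": {"targets": "0 0 0 0 0 7 21;0 0 0 0 0 13 21;0 0 0 0 0 13 21;0 0 0 0 0 13 21"}}

```text
time_s: 5.97
ee_pos: [533.5, -121.8, 138.3]
ee_rot: [-180.0, -0.0, 94.1]
force: [0.3, 0.0, 0.3]
gripper_width: 19.1
gripper_force: 0.0
```

```bash
python3 - <<'E'
from h import *
f=grab("top"); c=blobs(mask(f["image"],*BLUE))[0]; print(rect(f,c,61))
w=grab("wrist"); c=blobs(mask(w["image"],*BLUE))[0]; print(rect(w,c,61),cv2.boundingRect(c))
c=blobs(mask(w["image"],*WOOD))[0]; print(rect(w,c,71),cv2.boundingRect(c))
cv2.imwrite("pics/w2.png",cv2.convertScaleAbs(w["image"],alpha=1.2)); np.save("w2.npy",w,allow_pickle=True)
rel(534,-122,14,93.9)
E
```

```text
((526.0421752929688, 17.620864868164062), (184.71121215820312, 113.38910675048828), 88.3540267944336)
((527.5599975585938, -18.218639373779297), (118.88172912597656, 116.822265625), 89.9720687866211) (246, 0, 163, 161)
((704.134765625, -1.9780006408691406), (145.9921875, 98.19538116455078), 3.2646257877349854) (455, 0, 185, 145)
shift m [-0.0002  0.0005  0.1244] rotvec [-0.01 -0.01  0.2 ]
```

View pics/w2.png

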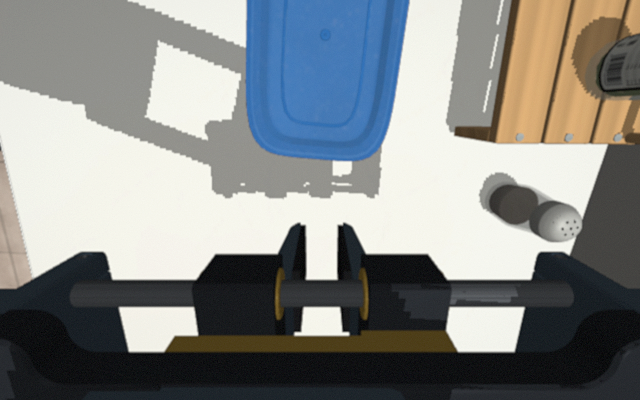

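The wrist view shows the tub's near end at (320,160), the shelf's right front corner at (497,142), its end edge running to (640,144), its front edge up to (512,0), and the shaker at (520,205). I get the shelf pose from these edges.

```bash
python3 - <<'E'
from h import *
w=np.load("w2.npy",allow_pickle=True).item()
m=mask(w["image"],*WOOD)
fr=np.array([(np.nonzero(m[r,440:560])[0][0]+440,r) for r in range(5,120,5) if m[r,440:560].any()],float)
b=np.array([(c,np.nonzero(m[:200,c])[0][-1]) for c in range(510,610,5) if m[:200,c].any()],float)
for z in(65,71,77):
    P=onplane(w,fr,z)[:,:2];Q=onplane(w,b,z)[:,:2]
    l=cv2.fitLine(P.astype(np.float32),cv2.DIST_HUBER,0,.01,.01).ravel();k=cv2.fitLine(Q.astype(np.float32),cv2.DIST_HUBER,0,.01,.01).ravel()
    t=np.linalg.solve(np.c_[l[:2],-k[:2]],k[2:]-l[2:]); X=l[2:]+t[0]*l[:2]
    ang=np.degrees(np.arctan(-l[0]/l[1])); ang2=np.degrees(np.arctan(k[1]/k[0]))
    ex=np.array([np.cos(np.radians(ang)),np.sin(np.radians(ang))]);ey=np.array([-ex[1],ex[0]])
    print(z,"corner",X,"yaw",ang,ang2,"centre",X+55*ex+118.5*ey)
f=grab("top"); mt=mask(f["image"],*WOOD); c=blobs(mt)[0]
for z in(65,71,77):print(z,rect(f,c,z))
E
```

```text
65 corner [665.17053  -53.538486] yaw 3.8477302 3.4034247 centre [712.0946   68.38519]
71 corner [661.8189  -53.22421] yaw 3.8477232 3.403384 centre [708.743    68.69946]
77 corner [658.46735  -52.909916] yaw 3.8477023 3.4033427 centre [705.3915   69.01373]
65 ((711.32373046875, 69.85265350341797), (113.06546783447266, 238.16104125976562), 3.8352386951446533)
71 ((710.2592163085938, 69.69458770751953), (112.53002166748047, 237.03309631347656), 3.835235118865967)
77 ((709.1947631835938, 69.53648376464844), (111.99452209472656, 235.9051513671875), 3.8352558612823486)
```

Both measurements agree: shelf centre about (709.5, 69.2), yaw 3.85°. I lower the tool and push 68 mm along +tool x.

{"op": "send_rows", "data": {"targets": "0 0 0.04 0 0 0 21;0 0 0.08 0 0 0 21;0 0 0.11 0 0 0 21;0 0 0.124 0 0 0 21;0 0 0.124 0 0 0 21;0 0 0.124 0 0 0 21;0.006 0 0.124 0 0 0 21;0.012 0 0.124 0 0 0 21;0.018 0 0.124 0 0 0 21"}}

```text
time_s: 6.87
ee_pos: [533.3, -103.4, 16.1]
ee_rot: [179.8, 0.0, 94.0]
force: [1.1, -0.7, -0.5]
gripper_width: 19.1
gripper_force: 0.0
```

{"op": "send_rows", "data": {"targets": "0.004 0 0 0 0 0 21;0.008 0 0 0 0 0 21;0.012 0 0 0 0 0 21;0.016 0 0 0 0 0 21;0.02 0 0 0 0 0 21;0.024 0 0 0 0 0 21;0.028 0 0 0 0 0 21;0.032 0 0 0 0 0 21;0.036 0 0 0 0 0 21;0.04 0 0 0 0 0 21;0.042 0 0 0 0 0 21;0.042 0 0 0 0 0 21"}}

```text
time_s: 7.87
ee_pos: [529.0, -61.3, 14.4]
ee_rot: [-180.0, -0.0, 94.0]
force: [-0.0, -0.3, 0.2]
gripper_width: 19.2
gripper_force: 0.1
```

```bash
cat >> h.py <<'E'
S=np.array([709.5,69.2]);A=np.radians(3.85)
def tub(z=61):
    f=grab("top"); c=blobs(mask(f["image"],*BLUE))[0]; r=rect(f,c,z); d=np.array(r[0])-S
    a=r[2]-90 if r[1][0]>r[1][1] else r[2]
    print("tub",r,"shelf-frame",d@[np.cos(A),np.sin(A)],d@[-np.sin(A),np.cos(A)],"dyaw",a-3.85)
E
python3 -c "
from h import *
tub();print(env.state()['ee_pos'])"
```

```text
tub ((516.5062255859375, 62.40001678466797), (114.80095672607422, 160.0616455078125), 2.1337714195251465) shelf-frame -193.01481868102834 6.173856480725692 dyaw -1.7162285804748536
[528.89087991 -61.37791239  14.34117013]
```

{"op": "send_rows", "data": {"targets": "0.003 0 0 0 0 0 21;0.006 0 0 0 0 0 21;0.007 0 0 0 0 0 21;0.007 0 0 0 0 0 21;-0.01 0 0 0 0 0 21;-0.03 0 0 0 0 0 21;-0.06 0 0 0 0 0 21;-0.08 0 -0.04 0 0 0 60;-0.08 0 -0.08 0 0 0 100;-0.08 0 -0.12 0 0 0 100;-0.08 0 -0.12 0 0 0 100;-0.08 0 -0.12 0 0 0 100"}}

```text
time_s: 8.92
ee_pos: [536.4, -142.2, 137.2]
ee_rot: [179.7, 0.1, 93.9]
force: [-0.2, -0.4, -0.2]
gripper_width: 49.9
gripper_force: 0.0
```

```bash
python3 -c "
from h import *
tub();s=env.state();print(s['ee_pos'],s['ee_rot'])
rel(415,48,135,183.85)"
```

```text
tub ((515.7118530273438, 56.341583251953125), (115.0301284790039, 185.1226043701172), 2.440972328186035) shelf-frame -194.21418976612196 0.18243314128357166 dyaw -1.409027671813965
[ 534.86345895 -141.62804644  135.0151567 ] [ 1.79944240e+02 -3.00332436e-03  9.39667038e+01]
shift m [ 1.975e-01 -1.065e-01 -1.000e-04] rotvec [ 5.000e-02  4.000e-02 -8.988e+01]
```

{"op": "send_rows", "data": {"targets": "0.03 -0.03 0 0 0 -7 100;0.06 -0.06 0 0 0 -14 100;0.1 -0.09 0 0 0 -21 100;0.13 -0.107 0 0 0 -28 100;0.16 -0.107 0 0 0 -35 100;0.19 -0.107 0 0 0 -42 100;0.197 -0.107 0 0 0 -49 100;0.197 -0.107 0 0 0 -56 100;0.197 -0.107 0 0 0 -63 100;0.197 -0.107 0 0 0 -70 100;0.197 -0.107 0 0 0 -77 100;0.197 -0.107 0 0 0 -84 100"}}

```text
time_s: 9.97
ee_pos: [412.8, 47.6, 132.7]
ee_rot: [-180.0, -0.3, 178.4]
force: [0.2, 0.5, -0.7]
gripper_width: 91.3
gripper_force: 0.0
```

{"op": "send_rows", "data": {"targets": "0 0 0 0 0 -6 100;0 0 0 0 0 -6 100;0 0 0 0 0 -6 100;0 0 0 0 0 -6 100"}}

```text
time_s: 10.3
ee_pos: [413.8, 47.4, 133.7]
ee_rot: [180.0, -0.1, -176.1]
force: [-0.6, 1.0, 0.8]
gripper_width: 91.1
gripper_force: 0.0
```

```bash
python3 -c "
from h import *
s=env.state();print(s['ee_pos'],s['ee_rot'])
rel(415,49.4,14,183.85)"
```

```text
[413.75618735  47.41242661 133.68477883] [ 1.79992702e+02 -1.32412717e-01 -1.76141534e+02]
shift m [-0.0017  0.0019  0.1197] rotvec [ 0.01 -0.13  0.01]
```

Descend, then begin pushing along -tool x.

{"op": "send_rows", "data": {"targets": "-0.001 0.002 0.04 0 0 0 100;-0.001 0.002 0.08 0 0 0 100;-0.001 0.002 0.11 0 0 0 100;-0.001 0.002 0.12 0 0 0 100;-0.001 0.002 0.12 0 0 0 100;-0.001 0.002 0.12 0 0 0 100;-0.007 0.002 0.12 0 0 0 100;-0.013 0.002 0.12 0 0 0 100;-0.018 0.002 0.12 0 0 0 100;-0.022 0.002 0.12 0 0 0 100;-0.026 0.002 0.12 0 0 0 100;-0.03 0.002 0.12 0 0 0 100"}}

```text
time_s: 11.3
ee_pos: [444.4, 51.4, 14.8]
ee_rot: [-180.0, -0.0, -176.0]
force: [-0.9, -0.6, 0.3]
gripper_width: 90.9
gripper_force: 0.7
```

{"op": "send_rows", "data": {"targets": "-0.005 0 0 0 0 0 100;-0.01 0 0 0 0 0 100;-0.015 0 0 0 0 0 100;-0.02 0 0 0 0 0 100;-0.025 0 0 0 0 0 100;-0.03 0 0 0 0 0 100;-0.035 0 0 0 0 0 100;-0.04 0 0 0 0 0 100;-0.045 0 0 0 0 0 100;-0.05 0 0 0 0 0 100;-0.055 0 0 0 0 0 100;-0.06 0 0 0 0 0 100"}}

```text
time_s: 12.3
ee_pos: [504.7, 55.6, 14.6]
ee_rot: [180.0, 0.0, -176.0]
force: [-2.5, -0.2, 1.5]
gripper_width: 91.2
gripper_force: 0.8
```

```bash
python3 -c "
from h import *
tub();s=env.state();print(s['ee_pos'],s['ee_rot'],s['force'])
d=s['ee_pos'][:2]-S;print('tool shelf',d@[np.cos(A),np.sin(A)],d@[-np.sin(A),np.cos(A)])"
```

```text
tub ((590.6633911132812, 63.17362594604492), (92.7388916015625, 183.8575897216797), 4.1366496086120605) shelf-frame -118.9730633851782 1.9664650211780712 dyaw 0.28664960861206046
[506.16861909  55.753863    14.73342644] [ 1.79992523e+02  1.25763150e-01 -1.76026900e+02] [ 0.15979557  0.40396005 -0.08311758]
tool shelf -203.77534929366496 0.23681604922774435
```

{"op": "send_rows", "data": {"targets": "-0.005 0 0 0 0 0 100;-0.01 0 0 0 0 0 100;-0.015 0 0 0 0 0 100;-0.02 0 0 0 0 0 100;-0.025 0 0 0 0 0 100;-0.03 0 0 0 0 0 100;-0.035 0 0 0 0 0 100;-0.04 0 0 0 0 0 100;-0.045 0 0 0 0 0 100;-0.05 0 0 0 0 0 100;-0.055 0 0 0 0 0 100;-0.06 0 0 0 0 0 100"}}

```text
time_s: 13.35
ee_pos: [564.5, 59.8, 14.6]
ee_rot: [180.0, -0.0, -176.0]
force: [-0.3, -0.1, -0.2]
gripper_width: 91.3
gripper_force: 0.6
```

{"op": "send_rows", "data": {"targets": "-0.004 0 0 0 0 0 100;-0.008 0 0 0 0 0 100;-0.012 0 0 0 0 0 100;-0.016 0 0 0 0 0 100;-0.02 0 0 0 0 0 100;-0.024 0 0 0 0 0 100;-0.028 0 0 0 0 0 100;-0.032 0 0 0 0 0 100;-0.034 0 0 0 0 0 100;-0.036 0 0 0 0 0 100;-0.038 0 0 0 0 0 100;-0.04 0 0 0 0 0 100"}}

```text
time_s: 14.35
ee_pos: [604.0, 62.5, 14.6]
ee_rot: [180.0, -0.0, -176.0]
force: [-1.7, -0.5, 0.7]
gripper_width: 90.7
gripper_force: 0.6
```

```bash
python3 -c "
from h import *
s=env.state();print(s['ee_pos'],s['ee_rot'],s['force'])
d=s['ee_pos'][:2]-S;print('tool shelf',d@[np.cos(A),np.sin(A)],d@[-np.sin(A),np.cos(A)])"
```

```text
[603.99033075  62.52488674  14.61583989] [ 1.79994816e+02 -1.16879140e-02 -1.76026494e+02] [-1.67248851 -0.54765245  0.68869594]
tool shelf -105.7197586166725 0.42435754309641943
```

About 13 mm more is expected. I push slowly and watch the force.

{"op": "send_rows", "data": {"targets": "-0.001 0 0 0 0 0 100;-0.002 0 0 0 0 0 100;-0.003 0 0 0 0 0 100;-0.004 0 0 0 0 0 100;-0.005 0 0 0 0 0 100;-0.006 0 0 0 0 0 100;-0.007 0 0 0 0 0 100;-0.008 0 0 0 0 0 100;-0.009 0 0 0 0 0 100;-0.01 0 0 0 0 0 100"}}

```text
time_s: 15.18
ee_pos: [614.0, 63.2, 14.6]
ee_rot: [180.0, 0.0, -176.0]
force: [-2.0, -0.2, -0.9]
gripper_width: 91.3
gripper_force: 0.6
```

{"op": "send_rows", "data": {"targets": "-0.001 0 0 0 0 0 100;-0.001 0 0 0 0 0 100;-0.002 0 0 0 0 0 100;-0.002 0 0 0 0 0 100;-0.003 0 0 0 0 0 100;-0.003 0 0 0 0 0 100"}}

```text
time_s: 15.68
ee_pos: [617.1, 63.4, 14.6]
ee_rot: [180.0, 0.0, -176.0]
force: [-0.2, 0.3, 0.1]
gripper_width: 90.9
gripper_force: 0.5
```

{"op": "send_rows", "data": {"targets": "-0.001 0 0 0 0 0 100;-0.001 0 0 0 0 0 100;-0.002 0 0 0 0 0 100;-0.002 0 0 0 0 0 100;-0.003 0 0 0 0 0 100;-0.003 0 0 0 0 0 100"}}

```text
time_s: 16.18
ee_pos: [618.2, 63.6, 14.5]
ee_rot: [180.0, -0.2, -176.0]
force: [-5.9, 0.2, 3.2]
gripper_width: 91.3
gripper_force: 3.1
```

{"op": "send_rows", "data": {"targets": "-0.001 0 0 0 0 0 100;-0.002 0 0 0 0 0 100;-0.002 0 0 0 0 0 100;-0.002 0 0 0 0 0 100"}}

```text
time_s: 16.52
ee_pos: [618.2, 63.6, 14.4]
ee_rot: [180.0, -0.5, -176.0]
force: [-10.6, -1.0, 6.0]
gripper_width: 91.3
gripper_force: 5.2
```

The tool stalled at the expected home with 10 N. I back off horizontally, then lift and check.

{"op": "send_rows", "data": {"targets": "0.003 0 0 0 0 0 100;0.008 0 0 0 0 0 100;0.02 0 0 0 0 0 100;0.05 0 0 0 0 0 100;0.09 0 0 0 0 0 100;0.13 0 0 0 0 0 100;0.16 0 -0.03 0 0 0 100;0.2 0 -0.06 0 0 0 100;0.22 0 -0.1 0 0 0 100;0.22 0 -0.13 0 0 0 100;0.22 0 -0.13 0 0 0 100;0.22 0 -0.13 0 0 0 100"}}

```text
time_s: 17.52
ee_pos: [404.6, 48.7, 147.2]
ee_rot: [180.0, 0.5, -176.0]
force: [0.1, -0.9, -1.2]
gripper_width: 91.3
gripper_force: 0.0
```

```bash
python3 - <<'E'
from h import *
f,s=grab("top"),grab("side")
c=blobs(mask(f["image"],*BLUE))[0]; r=rect(f,c,61); print(r)
p=onplane(f,c.reshape(-1,2),61)[:,:2]; d=p-S; xs=d@[np.cos(A),np.sin(A)]; ys=d@[-np.sin(A),np.cos(A)]
print("front x_s",xs.min(),"y range",ys.min(),ys.max())
k=[(y,xs[np.abs(ys-y)<6].min()) for y in(-60,-30,0,30,60)];print(k)
cr=np.hstack([cv2.resize(f["image"][130:270,190:390],(400,280),interpolation=2),cv2.resize(s["image"][130:270,230:430],(400,280),interpolation=2)])
cv2.imwrite("pics/end.png",cv2.convertScaleAbs(cr,alpha=1.5)); print(env.state()["ee_pos"],env.state()["time_s"])
E
```

```text
((643.7804565429688, 66.91943359375), (20.73933219909668, 177.25038146972656), 3.834824323654175)
front x_s -76.08509587866322 y range -86.49024807609995 90.76038732809575
[(-60, np.float64(-72.59199126442552)), (-30, np.float64(-75.01828488067454)), (0, np.float64(-74.88456604164925)), (30, np.float64(-76.08509587866322)), (60, np.float64(-74.12802817295619))]
[402.6803038   48.50145143 144.40130299] 17.6167
```

View pics/end.png

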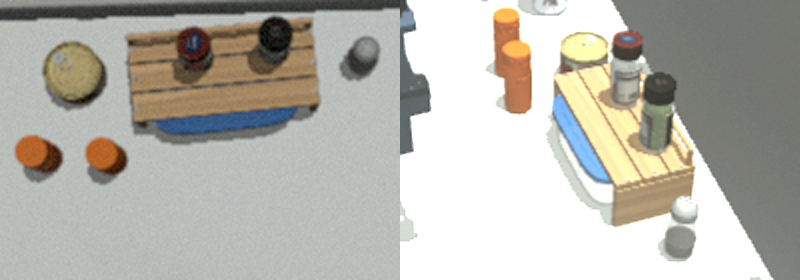

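The picture shows the tub under the shelf and square to it. Its lid front edge, at crop (228,125), is about 21 mm proud of the shelf front, and it is centred to within 2 mm. The jars, tin and shaker are where they were, and the arm is clear.

```bash
python3 -c "
from h import *
print(env.job_done())"
```

```text
the job is handed in; nothing more can be done
None
```

I pressed the lid shut in front of the shelf, pushed the tub home square against the back rail, left the jars, tin and shaker unmoved, backed the arm off, and handed the job in at about 18 s; the hand-in returned no verdict.

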